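# Load the imaging-plate reader

## Robot

A 6-joint arm with a two-finger parallel gripper is mounted at the origin on the work surface. World frame = base frame: x ahead of the robot, y to its left, z up, the work surface at z = 0. Lengths are in mm, angles in rad, forces in N, time in s.
With the tool pointing down it reaches from about 400 to 925 mm from the base axis. Payload 12.5 kg.
Tool frame: the origin (TCP) lies midway between the tips of the shut fingers; the grasp point (between the pads) lies 19 mm behind it; z points along the fingers, y is the direction in which the jaws open and shut (so a half turn about z gives the same grasp; the last joint's range is limited). The gripper opens to 95 mm and grips with 3 to 60 N. Pads are 20 mm wide; open, the fingers measure 119 mm over their backs; the gripper's body (75 mm by 180 mm) begins 59 mm behind the grasp point.
Start: joints at [1.004, 0.491, 1.559, -0, 1.092, -0.106], TCP at [277.902, 559.837, 214.661] pointing down, gripper open.
Joint ranges: [-3.1, 3.1], [-0.84, 2.19], [0.05, 2.79], [-1.13, 4.28], [0.06, 2.93], [-2.69, 2.69]. Speed limits (rad/s): [2.22, 2.22, 2.79, 3.14, 3.14, 3.14].

## Interface

Orientations are given as [roll, pitch, yaw] about the fixed x, y, z axes, in that order (R = Rz(yaw) Ry(pitch) Rx(roll)).
In Python, from cell import env gives the robot as it stands.
- The arm moves only by the tool drive_tool, never from a script. Its argument "increments" is a list of rows, each a list of 2 entries, a list of its own where there are three numbers: the shift along the tool's x, y, z as a fraction of full scale, then the turn, a rotation vector about the tool's x, y, z as a fraction of full scale. In form: [[[x, y, z], [ax, ay, az]], ...]. A call has 1 to 5 rows; each row shifts and turns the commanded pose from where the row before left it, along the tool's axes as they then stand; what a row does not reach is not made up. Full scale, the value 1, is 30 mm for a shift and 0.08 rad for a turn. A row lasts 1/12 s, in which the tool goes at most 41.7 mm and 7.16 degrees, less where a joint would pass 70% of its speed; a pose out of reach is approached as far as the arm can. A call with a number of a shift or a turn outside -1 to 1 is refused whole. A call with a gripper value outside its range is refused whole. "jaw" is the opening, from -1 (shut) to 1 (fully open), so that 0 is half open, set as the call begins (left out, the last holds). The fingers move at their own pace and stop on an object; the grip force is fixed at half the most. Time passes only in rows, so rows that do not move let the fingers close. It gives the time, the measured TCP pose, the force and the opening at its end, in the units of the state.
- env.state(): the state, without advancing time (a new reading comes with each control period).
- env.read_camera(name): name is "side" or "top"; returns a dict with "pixels" (384x512x3 uint8, blue, green, red), "vertical_fov" (degrees; the focal length in pixels is half the picture's height over the tangent of half this angle, whatever the lens; pixels are square), "cx", "cy" (the principal point, pixels), "k1" (the pictures are not rectified: a ray, as slopes to the right and down, at radius r is drawn at 1 + k1 r^2 times it, then the intrinsics apply), "world_to_cam" (4x4, takes a point from world to camera coordinates). Camera axes: x right, y down, z forward; pixel columns grow to the right and rows downward; lengths in mm; the calibration is good to about 2 mm. A picture is of the moment at which its call begins. There is no depth.
- env.job_done(): hands the job in, once; it reports no verdict.
Trained networks look in a picture, given as the dict that the camera call returned (one of the last four; its "shot" number tells which), for a name from the list of things; names that differ only in an ending like _2 or _b are one class to them, and where a whole thing is asked for, a point or a joint stands for the part that bears it (a point fixed in the world has none). Each returns a list of dicts, best first, with "score" (0 to 1); they miss things now and then, are a little off and sometimes report something else, mostly with a low value. They report only what shows in the picture. A call takes as long as a camera call. They do not tell look-alikes from the thing itself.
- env.boxes_of(target, picture): "point" ([x, y, z] in mm, in world coordinates, good to about 4 mm: the middle of the surface that is visible of it).
- env.tip_of(target, picture): "point" ([x, y, z] in mm, in world coordinates, good to about 4 mm: a listed point, or the origin of a listed thing).
The state is a dict: "t": time; "joints": joint angles; "qvel": joint speeds; "tau": joint torques, N m; "eef_pos": TCP position; "tcp_rot": TCP orientation; "ft_force": force on the tool from outside, world axes, zero at the start; "moment": the same for the moment, N m; "opening": opening from 0.0 (shut) to 1.0 (fully open).
Only numpy, scipy, OpenCV 4.12 (cv2) and the standard library are available. Lean on these libraries where they do the work, as an engineer would, in place of code of your own. Each camera call takes 0.05 s, during which the arm holds its last target.

## Task

Slide the reader's dust shutter fully open, then take the wider of the two plate carriers out of the rack and slide its blade into the reader's slot, keeping hold of it until its flange is flat on the deck (do not drop it in). Then let go and swing the locking lever all the way over to the back. Leave the narrower carrier in the rack and do not disturb the bottle, jar and slide box.

Things in the scene. Friction and masses are not known exactly. Their poses are not given: they have to be found in the camera images.
- reader: white imaging-plate reader, a low box 170 mm (x) by 320 mm (y) with its flat deck 110 mm above the table; fixed. Origin: centre of its underside; x from its front to its back, y along its length. In its frame the slot's centre is at y = -85 mm, the lever at y = +128 mm (bracket 50 x 34 mm, 22 mm tall). 4 mm tall trim rails flank the shutter.
- slot_mouth (a point): centre of the reader's slot at deck height (110 mm above the table); axes as the reader's. Slot along y: 96 mm long, 9 mm wide, 90 mm deep, bevelled to 17 mm wide over the top 6 mm. The wide carrier is fully home when the underside of its flange lies on the deck (grip block's centre 29 mm above this point), either way round.
- shutter (a joint): sliding dust shutter over the slot, m: 0 = shut, 0.12 = fully open (it stops there); moves along the reader's +y, towards the lever. Stays where it is left, resists with about 2 N. Starts at 0 to 0.02. An aluminium plate 42 (x) by 108 (y) by 5 mm on the deck, an upright fin on its middle; it blocks the slot unless fully open.
- shutter_grip (a point): point to grip on the shutter's fin: 26 mm above the plate's top, 20 mm below the fin's top, 31 mm above the deck. The fin is 12 mm thick along the reader's y, 36 mm wide along x, 46 mm tall. Axes as the reader's.
- lock_lever (a joint): locking lever, rad: 0 = unlocked, leaning to the reader's front (-x); 1.0 = locked, leaning as far to the back (+x). Starts at 0 to 0.15, stays where it is left, needs about 1.5 N at its ball. It turns about the reader's y axis; the pivot is 16 mm above the deck, at reader x = 0.
- lever_tip (a point): centre of the grey ball (22 mm diameter) at the lever's end, 45 mm from the pivot; 55 mm above the deck at either end of the swing (61 mm when upright); 22 mm in front of the pivot when unlocked, 22 mm behind it when locked. Its axes turn with the lever.
- wide_grip (a point): the wide plate carrier: upright black blade 90 wide, 80 tall, 5 mm thick, under a white flange 104 x 28 x 5 mm; on it a grip block 14 thick (x), 40 wide (y), 48 mm tall. Point: centre of the grip block, 24 mm above the flange's top, 109 mm above the blade's foot. z up, y along the blade's width, x across it. Stands in either rack slot, y parallel to the rack's. About 0.12 kg.
- narrow_grip (a point): the narrow plate carrier: upright black blade 60 wide, 80 tall, 5 mm thick, under a white flange 74 x 28 x 5 mm; on it a grip block 14 thick (x), 40 wide (y), 48 mm tall. Point: centre of the grip block, 24 mm above the flange's top, 109 mm above the blade's foot. z up, y along the blade's width, x across it. Stands in either rack slot, y parallel to the rack's. About 0.12 kg.
- rack: grey rack block, 150 mm (x) by 130 mm (y) by 60 mm tall, fixed; origin at the centre of its underside. Two slots along its y at x = -38 and +38 mm, each 96 mm long, 9 mm wide and 50 mm deep; a carrier stands in each with its foot 10 mm above the table, the flange's underside 30 mm above the rack's top. The rack and the reader may be on either side.
- dropper_mid (a point): centre of a loose amber dropper bottle, 34 mm diameter, 85 mm tall; a bystander
- jar_mid (a point): centre of a loose white jar, 56 mm diameter, 70 mm tall; a bystander
- slidebox_mid (a point): centre of a loose blue slide box 50 x 85 x 32 mm; a bystander
Not all that is in view belongs to the job. Leave any yellow look-alike of the part that bears narrow_grip alone. Leave any purple look-alike of the part that bears wide_grip alone.

How it is judged (in metres and radians):
On the way, in this order (a step that is already met when the one before it is completed fails the run):
1. the shutter is fully open (value of joint shutter above 0.112 m), for 0.2 s.
2. the wide carrier is fully home in the reader's slot (z of wide_grip in the frame of slot_mouth below 0.033 m and horizontal distance between wide_grip and slot_mouth below 0.008 m and angle between wide_grip's own z axis and vertical below 0.06 rad and angle between the x axis of wide_grip and the x axis of slot_mouth, either way round below 0.12 rad), for 0.2 s.
3. the locking lever is over to the back (value of joint lock_lever above 0.85 rad), for 0.2 s.
At the end, for the whole second after the job is handed in: Shutter open (beyond 105 mm); wide carrier at rest in the slot with its flange within 4 mm of the deck, centred within 8 mm, in line with the slot within 0.12 rad and upright within 0.06 rad; lever beyond 0.85 rad; narrow carrier still in its rack slot, within 20 mm of its start (all of step 2 and value of joint shutter above 0.105 m and value of joint lock_lever above 0.85 rad and linear speed of wide below 0.02 m/s and z of narrow_grip in the frame of rack below 0.135 m and distance of narrow_grip from where it was at the start of the episode below 0.02 m); the robot touches nothing.
It fails at once if the wide carrier is dropped into the slot (falling faster than 0.15 m/s, unheld, more than 15 mm from home) (horizontal distance between wide_grip and slot_mouth below 0.03 m and z of wide_grip in the frame of slot_mouth above 0.044 m and linear speed of wide above 0.15 m/s and contact force between the fingers and wide below 0.2 N).
It fails at once if the narrow carrier is taken out of the rack or moved by more than 40 mm (distance of narrow_grip from where it was at the start of the episode above 0.04 m).
It fails at once if a bystander (bottle, jar, slide box) is moved by more than 30 mm (distance of any of dropper_mid, jar_mid, slidebox_mid from where it was at the start of the episode above 0.03 m).
It also fails if it takes over 69 s, if anything falls off the work surface, if the arm or the gripper's body presses on something with over 40 N, if the wrist force passes 120 N, or if a joint passes its speed limit or range.

## Working session

There is one attempt and no reset: what is moved stays moved. The work goes in short steps, Python scripts to look and compute and a tool call to move; the robot and the scene stay as the last step left them, time stands still between calls to the robot, and variables do not carry over. Pictures are saved under pics/ and viewed, and the job is handed in when it is done.

Besides the shell and the picture viewer there is one more tool, called after "Emit:" as a command line: name --argument value ..., lists and objects as JSON in quotes. drive_tool: Moves the arm, as the interface text tells. Its arguments: {"type":"object","properties":{"increments":{"type":"array","items":{"type":"array"}},"jaw":{"type":"number"}},"required":["increments"]}

```bash
mkdir -p pics; ls
cat > h.py <<'E'
import numpy as np, cv2
from cell import env
from scipy.spatial.transform import Rotation as R
def K(p):
    f=p["pixels"].shape[0]/2/np.tan(np.radians(p["vertical_fov"])/2)
    return f
def proj(p,P):
    P=np.atleast_2d(np.array(P,float)); W=np.array(p["world_to_cam"])
    c=P@W[:3,:3].T+W[:3,3]; s=c[:,:2]/c[:,2:]; r2=(s**2).sum(1,keepdims=True)
    return s*(1+p["k1"]*r2)*K(p)+[p["cx"],p["cy"]]
def ray(p,uv):
    f=K(p); d=(np.array(uv,float)-[p["cx"],p["cy"]])/f; s=d.copy()
    for _ in range(30): s=d/(1+p["k1"]*(s@s))
    W=np.array(p["world_to_cam"]); Rm=W[:3,:3]
    return -Rm.T@W[:3,3], Rm.T@np.array([s[0],s[1],1])
def atz(p,uv,z):
    o,d=ray(p,uv); return o+d*(z-o[2])/d[2]
def save(p,n,sc=1.5):
    cv2.imwrite("pics/"+n,cv2.resize(p["pixels"],None,fx=sc,fy=sc,interpolation=cv2.INTER_CUBIC))
E
python3 - <<'E'
from h import *
names="reader slot_mouth shutter_grip lever_tip wide_grip narrow_grip rack dropper_mid jar_mid slidebox_mid".split()
for c in ["top","side"]:
    p=env.read_camera(c); save(p,c+"0.png")
    print(c,p["pixels"].shape,p["vertical_fov"],p["k1"],p["shot"])
    import pickle; pickle.dump(p,open(c+"0.pkl","wb"))
    for n in names:
        print(n,[(np.round(d["point"]).tolist(),round(d["score"],2)) for d in env.tip_of(n,p)][:4])
print(env.state())
E
```

```text
pics
top (384, 512, 3) 51.80293150102191 -0.12530829224026974 1
reader [([531.0, -205.0, -1.0], 0.73)]
slot_mouth [([512.0, -283.0, 109.0], 0.78)]
shutter_grip [([516.0, -268.0, 141.0], 0.73)]
lever_tip [([534.0, -76.0, 165.0], 0.42)]
wide_grip [([303.0, 231.0, 111.0], 0.74), ([535.0, -74.0, 167.0], 0.7), ([442.0, 248.0, 121.0], 0.58)]
narrow_grip [([520.0, 55.0, 110.0], 0.96), ([504.0, 220.0, 120.0], 0.68), ([637.0, 143.0, 108.0], 0.66)]
rack [([478.0, 237.0, -0.0], 0.71)]
dropper_mid [([729.0, -216.0, 36.0], 0.5), ([514.0, -284.0, 112.0], 0.37)]
jar_mid [([725.0, 242.0, 32.0], 0.69)]
slidebox_mid [([720.0, 27.0, 16.0], 0.97)]
side (384, 512, 3) 46.21126620459289 -0.18224387438160916 2
reader [([527.0, -202.0, -0.0], 0.95)]
slot_mouth [([514.0, -285.0, 111.0], 0.72)]
shutter_grip [([515.0, -265.0, 145.0], 0.78)]
lever_tip [([538.0, -70.0, 169.0], 0.45)]
wide_grip [([439.0, 241.0, 117.0], 0.8), ([302.0, 227.0, 109.0], 0.62), ([514.0, -285.0, 111.0], 0.62)]
narrow_grip [([641.0, 139.0, 110.0], 0.66), ([521.0, 56.0, 105.0], 0.6)]
rack [([476.0, 237.0, -5.0], 0.64)]
dropper_mid [([736.0, -220.0, 40.0], 0.9), ([516.0, -265.0, 143.0], 0.16)]
jar_mid [([727.0, 243.0, 35.0], 0.77)]
slidebox_mid [([718.0, 28.0, 17.0], 0.72)]
{'t': 1.1, 'joints': array([ 1.00439646e+00,  4.90923310e-01,  1.55891586e+00,  2.86023436e-05,
        1.09172778e+00, -1.05607607e-01]), 'qvel': array([-0.00154692, -0.00223272, -0.00033753, -0.00016882, -0.00075936,
       -0.00037039]), 'tau': array([-1.82009644e-03, -6.12477207e+01, -2.58427978e+01,  6.93374011e-02,
        4.48051665e-02, -1.09370586e-05]), 'eef_pos': array([277.89057976, 559.82658624, 214.64098493]), 'tcp_rot': array([ 3.14156442e+00, -2.25319200e-05,  2.68078721e+00]), 'ft_force': array([-0.04609153,  0.15217479, -0.02978054]), 'moment': array([0.04422759, 0.00837396, 0.02275406]), 'opening': 0.9992127499274253}
```

View pics/top0.png

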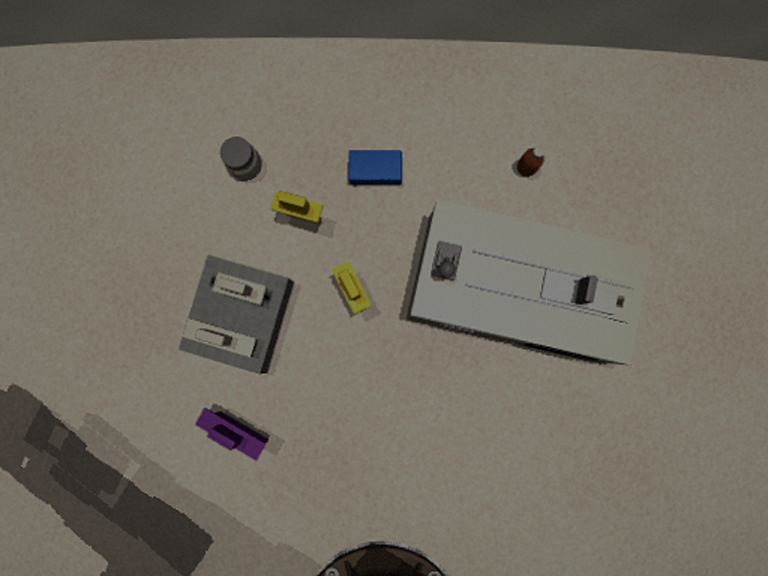

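View pics/side0.png

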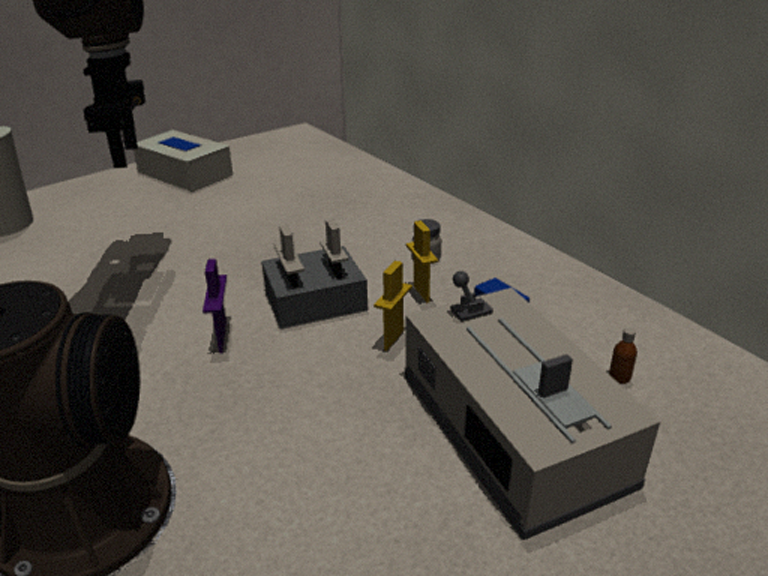

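Run:
```python
from h import *
import pickle
t=pickle.load(open("top0.pkl","rb")); s=pickle.load(open("side0.pkl","rb"))
def crop(p,x0,y0,x1,y1,n,sc=4):
    im=p["pixels"][y0:y1,x0:x1]; im=cv2.convertScaleAbs(im,alpha=1.8)
    cv2.imwrite("pics/"+n,cv2.resize(im,None,fx=sc,fy=sc,interpolation=cv2.INTER_CUBIC))
crop(t,262,125,442,250,"c1.png"); crop(t,110,160,210,260,"c2.png",5); crop(s,260,170,450,320,"c3.png"); crop(s,160,140,260,225,"c4.png",7)
for uv in [(435,203),(412,320),(629,363),(648,248)]: print(np.round(atz(t,np.array(uv)/1.5,110)))
for uv in [(406,318),(657,425),(530,470)]: print(np.round(atz(s,np.array(uv)/1.5,110)))
```

```text
[639. -59. 110.]
[471. -30. 110.]
[ 417. -339.  110.]
[ 582. -370.  110.]
[473. -36. 110.]
[ 572. -377.  110.]
[ 411. -337.  110.]
```

View pics/c1.png

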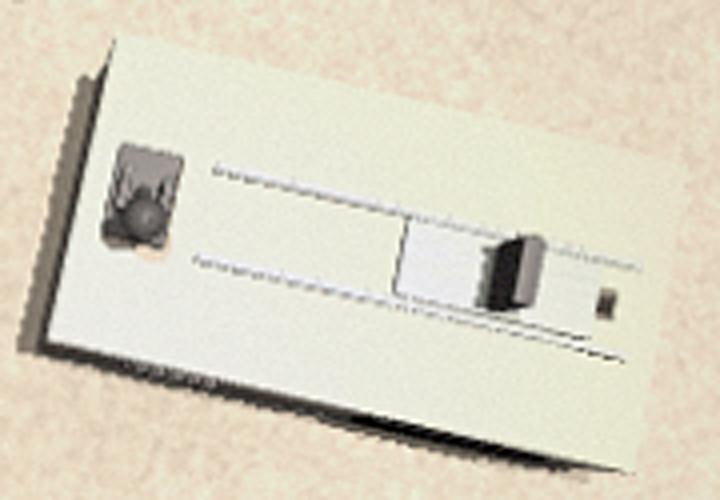

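View pics/c2.png

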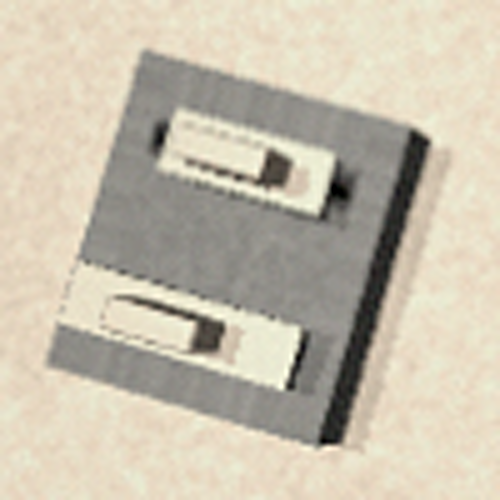

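View pics/c3.png

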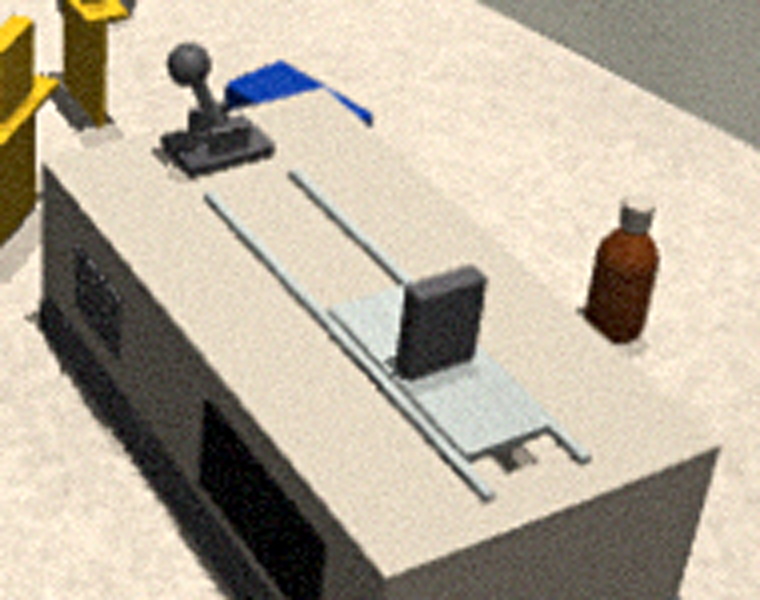

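View pics/c4.png

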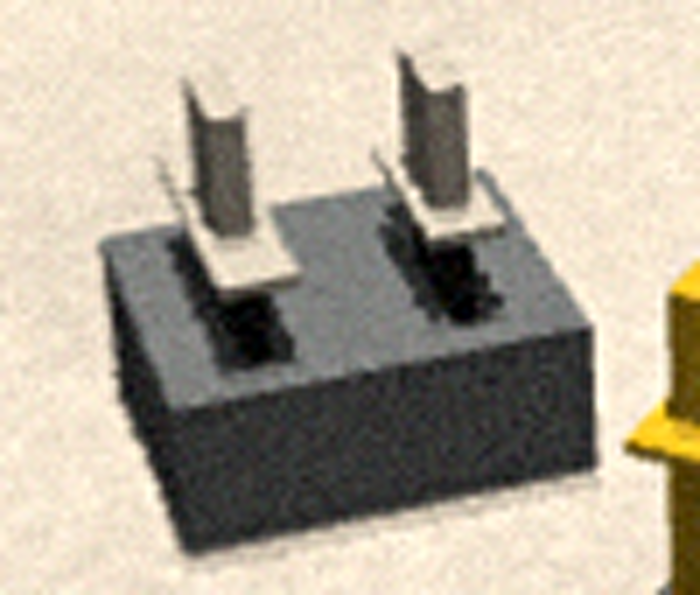

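```bash
cat > fit.py <<'E'
from h import *
import pickle
from scipy.optimize import least_squares
t=pickle.load(open("top0.pkl","rb")); s=pickle.load(open("side0.pkl","rb"))
C={'c1':(t,262,125,4),'c2':(t,110,160,5),'c3':(s,260,170,4),'c4':(s,160,140,7)}
def cl(c,x,y):
    p,x0,y0,k=C[c]; return p,np.array([(x+.5)/k-.5+x0,(y+.5)/k-.5+y0])
def W(q,L):
    c,n=np.cos(q[2]),np.sin(q[2]); return [q[0]+c*L[0]-n*L[1],q[1]+n*L[0]+c*L[1],L[2]]
def fit(obs,q0,nm):
    ob=[(cl(*o[0]),o[1]) for o in obs]
    f=lambda q:np.concatenate([proj(a[0],W(q,L))[0]-a[1] for a,L in ob])
    r=least_squares(f,q0,loss='soft_l1'); print(nm,np.round(r.x,3)); print(np.round(r.fun.reshape(-1,2) if len(r.fun)==2*len(ob) else 0,1).tolist()); return r.x
E
cat > f1.py <<'E'
from fit import *
a,b=85,160
rd=fit([(('c1',113,38),(a,b,110)),(('c1',47,343),(-a,b,110)),(('c1',632,471),(-a,-b,110)),(('c1',688,165),(a,-b,110)),
 (('c3',43,165),(-a,b,110)),(('c3',388,576),(-a,-b,110)),(('c3',720,447),(a,-b,110))],[525,-205,-.2],'reader')
for n,L in [('slot',(0,-85,110)),('lever',(-22,128,165)),('leverpiv',(0,128,126)),('grip0',(0,-85,141))]: print(n,np.round(W(rd,L),1))
a,b=75,65
rk=fit([(('c2',145,48),(a,b,60)),(('c2',413,130),(a,-b,60)),(('c2',325,445),(-a,-b,60)),(('c2',48,365),(-a,b,60)),
 (('c4',105,243),(-a,b,60)),(('c4',175,408),(-a,-b,60)),(('c4',592,325),(a,-b,60))],[476,237,-.2],'rack')
print('wide slot',W(rk,(-38,0,119)),'narrow',W(rk,(38,0,119)))
a,b=14,52
w=fit([(('c2',82,262),(a,b,95)),(('c2',305,327),(a,-b,95)),(('c2',285,390),(-a,-b,95)),(('c2',62,322),(-a,b,95)),
(('c4',220,290),(-a,-b,95)),(('c4',298,268),(a,-b,95)),(('c4',215,115),(-7,-20,143)),(('c4',245,112),(7,-20,143))],[440,244,-.2],'wide')
# shutter fin top z=161, corners from c1,c3
a,b=18,6
fn=fit([(('c1',520,236),(a,b,161)),(('c1',545,240),(a,-b,161)),(('c3',408,284),(-a,b,161)),(('c3',418,298),(-a,-b,161)),(('c3',486,275),(a,-b,161)),(('c3',470,266),(a,b,161))],[515,-266,rd[2]],'fin')
c,n=np.cos(rd[2]),np.sin(rd[2]); d=fn[:2]-rd[:2]; print('fin in reader',c*d[0]+n*d[1],-n*d[0]+c*d[1])
# lever ball
def tri(o):
    A=[];bb=[]
    for q in o:
        p,uv=cl(*q); O,D=ray(p,uv); D/=np.linalg.norm(D); M=np.eye(3)-np.outer(D,D); A.append(M); bb.append(M@O)
    return np.linalg.solve(sum(A),sum(bb))
print('ball',tri([('c1',143,213),('c3',190,65)]))
E
python3 f1.py
```

```text
reader [ 5.28951e+02 -2.00280e+02 -1.96000e-01]
[[0.4, -0.9], [-0.1, 0.3], [0.6, 0.9], [0.1, 0.1], [-0.8, -1.5], [0.0, 0.1], [0.4, -1.4]]
slot [ 512.4 -283.7  110. ]
lever [532.3 -70.4 165. ]
leverpiv [553.8 -74.7 126. ]
grip0 [ 512.4 -283.7  141. ]
rack [ 4.75812e+02  2.35266e+02 -2.52000e-01]
[[-0.0, 0.3], [0.4, -0.7], [-1.2, 0.8], [-0.1, 0.3], [-0.1, -0.6], [0.4, 0.5], [0.8, 0.2]]
wide slot [np.float64(439.0099538350136), np.float64(244.73043026494784), 119] narrow [np.float64(512.6150372023396), np.float64(225.80183542832586), 119]
wide [ 4.39508e+02  2.45967e+02 -2.60000e-01]
[[-0.5, -0.3], [-0.1, 0.5], [0.0, 0.5], [-0.3, 0.1], [0.5, -0.2], [0.9, 0.8], [-0.6, 0.5], [0.8, -0.1]]
fin [ 5.15231e+02 -2.65503e+02 -1.55000e-01]
[[0.6, -0.0], [0.1, 0.0], [-1.5, -0.0], [0.3, 0.4], [0.3, -0.1], [-0.1, -1.6]]
fin in reader -0.7726904908721348 -66.64630002179368
ball [539.26293389 -70.23643292 164.68845591]
```

```bash
cat > plan.py <<'E'
import sys
from h import *
# usage: plan.py x y z yaw : prints displacement in tool axes (full-scale units) from measured state; turn needed about tool z
x,y,z,yw=map(float,sys.argv[1:5])
s=env.state(); Rm=R.from_euler('xyz',s['tcp_rot'])
T=R.from_euler('xyz',[np.pi,0,yw])
d=np.array([x,y,z])-s['eef_pos']
print('t',round(s['t'],2),'pos',np.round(s['eef_pos'],1),'rot',np.round(s['tcp_rot'],3),'open',round(s['opening'],3),'F',np.round(s['ft_force'],1))
print('shift in current tool/30',np.round(Rm.inv().apply(d)/30,2),' in target tool/30',np.round(T.inv().apply(d)/30,2),'turn/0.08',np.round((Rm.inv()*T).as_rotvec()/0.08,2))
E
python3 -c "
from f1 import *
" >/dev/null
python3 - <<'E'
from fit import *
rd=[528.95,-200.28,-.196]
for L in [(0,-66.6,122),(0,35,122),(0,-85,124)]: print(L,np.round(W(rd,L),1))
E
python3 plan.py 515.9 -265.6 260 2.9456
```

```text
(0, -66.6, 122) [ 516.  -265.6  122. ]
(0, 35, 122) [ 535.8 -166.   122. ]
(0, -85, 124) [ 512.4 -283.7  124. ]
t 1.1 pos [277.9 559.8 214.6] rot [ 3.142 -0.     2.681] open 0.999 F [-0.   0.2 -0. ]
shift in current tool/30 [-19.34 -21.12  -1.51]  in target tool/30 [-13.14 -25.44  -1.51] turn/0.08 [ 0.   -0.   -3.31]
```

Emit:
drive_tool --increments '[[[0,0,-0.5],[0,0,-0.66]],[[0,0,-0.5],[0,0,-0.66]],[[0,0,-0.5],[0,0,-0.66]],[[0,0,0],[0,0,-0.66]],[[0,0,0],[0,0,-0.66]]]' --jaw 0

```text
t: 1.52
eef_pos: [278.0, 560.1, 260.7]
tcp_rot: [3.14, 0.001, 2.947]
ft_force: [-0.4, -0.1, -0.1]
opening: 0.703
```

```bash
python3 plan.py 515.9 -265.6 260 2.9456
```

```text
t 1.52 pos [278.  560.1 260.7] rot [3.140e+00 1.000e-03 2.947e+00] open 0.703 F [-0.4 -0.1 -0.1]
shift in current tool/30 [-1.309e+01 -2.548e+01 -1.000e-02]  in target tool/30 [-1.314e+01 -2.545e+01  2.000e-02] turn/0.08 [0.02 0.01 0.02]
```

Emit:
drive_tool --increments '[[[-0.8,-0.95,0],[0,0,0]],[[-0.8,-1,0],[0,0,0]],[[-0.8,-1,0],[0,0,0]],[[-0.8,-1,0],[0,0,0]],[[-0.8,-1,0],[0,0,0]]]'

```text
t: 1.93
eef_pos: [366.9, 389.2, 259.7]
tcp_rot: [3.141, 0.0, 2.945]
ft_force: [1.9, 0.8, 0.4]
opening: 0.499
```

Emit:
drive_tool --increments '[[[-0.8,-1,0],[0,0,0]],[[-0.8,-1,0],[0,0,0]],[[-0.8,-1,0],[0,0,0]],[[-0.8,-1,0],[0,0,0]],[[-0.8,-1,0],[0,0,0]]]'

```text
t: 2.35
eef_pos: [455.4, 218.4, 259.9]
tcp_rot: [3.141, 0.0, 2.945]
ft_force: [1.6, 0.8, 0.2]
opening: 0.499
```

Emit:
drive_tool --increments '[[[-0.5,-1,0],[0,0,0]],[[-0.5,-1,0],[0,0,0]],[[-0.5,-1,0],[0,0,0]],[[-0.5,-1,0],[0,0,0]],[[-0.5,-1,0],[0,0,0]]]'

```text
t: 2.77
eef_pos: [499.3, 56.7, 259.8]
tcp_rot: [3.141, 0.0, 2.945]
ft_force: [1.3, 0.9, -0.7]
opening: 0.499
```

Emit:
drive_tool --increments '[[[-0.5,-1,0],[0,0,0]],[[-0.5,-1,0],[0,0,0]],[[-0.5,-1,0],[0,0,0]],[[-0.5,-1,0],[0,0,0]],[[-0.5,-1,0],[0,0,0]]]'

```text
t: 3.18
eef_pos: [543.5, -105.1, 259.8]
tcp_rot: [3.142, 0.0, 2.945]
ft_force: [0.4, 0.0, 0.2]
opening: 0.501
```

```bash
python3 plan.py 515.9 -265.6 185 2.9456
```

```text
t 3.18 pos [ 543.5 -105.1  259.8] rot [3.142 0.    2.945] open 0.501 F [0.4 0.  0.2]
shift in current tool/30 [-0.14 -5.43  2.49]  in target tool/30 [-0.14 -5.43  2.49] turn/0.08 [ 0.    0.   -0.01]
```

Emit:
drive_tool --increments '[[[0,-1,0],[0,0,0]],[[0,-1,0],[0,0,0]],[[0,-1,0],[0,0,0]],[[-0.07,-1,0],[0,0,0]],[[-0.07,-1,0],[0,0,0]]]'

```text
t: 3.6
eef_pos: [517.7, -252.8, 259.8]
tcp_rot: [3.142, 0.0, 2.945]
ft_force: [0.4, -0.6, 0.2]
opening: 0.5
```

Emit:
drive_tool --increments '[[[0,-0.43,0.5],[0,0,0]],[[0,0,1],[0,0,0]],[[0,0,1],[0,0,0]],[[0,0,0],[0,0,0]]]'

```text
t: 3.93
eef_pos: [513.6, -263.2, 179.9]
tcp_rot: [3.139, -0.007, 2.944]
ft_force: [-0.2, 0.2, 0.2]
opening: 0.501
```

```bash
python3 - <<'E'
from h import *
for c in ["top","side"]:
    p=env.read_camera(c); save(p,c+"1.png")
E
python3 plan.py 515.9 -265.6 124 2.9456
```

```text
t 4.03 pos [ 515.6 -263.9  184.8] rot [ 3.141e+00 -1.000e-03  2.945e+00] open 0.502 F [0.  0.4 1.1]
shift in current tool/30 [-0.02 -0.05  2.03]  in target tool/30 [-0.02 -0.05  2.03] turn/0.08 [ 0.01 -0.02 -0.01]
```

View pics/side1.png

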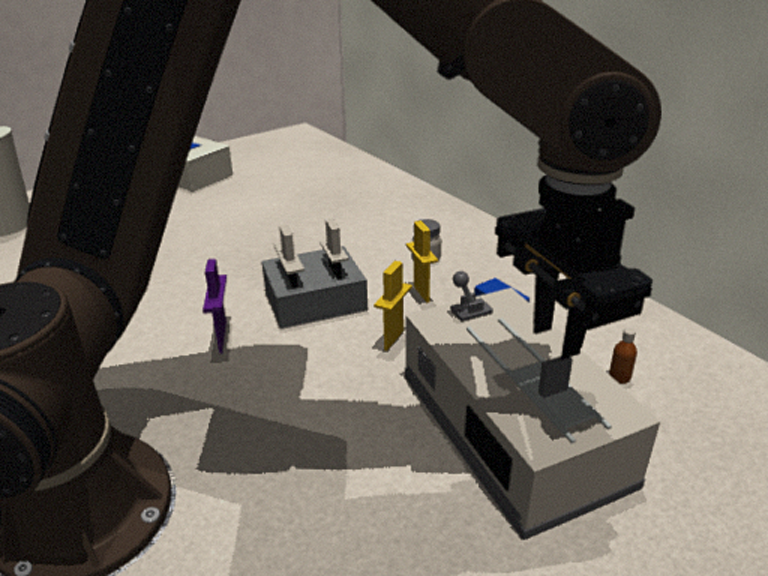

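View pics/top1.png

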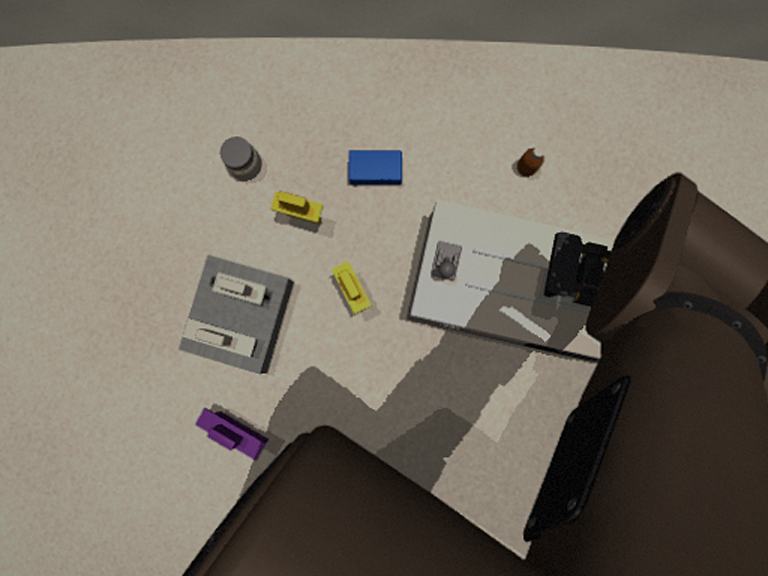

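The side view shows the fingertips at (543,332) and (573,357), straddling the fin top at (556,360). I'm descending now.

Emit:
drive_tool --increments '[[[0,0,0.7],[0,0,0]],[[0,0,0.7],[0,0,0]],[[0,0,0.6],[0,0,0]],[[0,0,0],[0,0,0]]]'

```text
t: 4.37
eef_pos: [515.5, -263.5, 123.9]
tcp_rot: [3.141, -0.002, 2.945]
ft_force: [-0.4, -0.8, 0.4]
opening: 0.499
```

Emit:
drive_tool --increments '[[[0,0,0],[0,0,0]],[[0,0,0],[0,0,0]],[[0,0,0],[0,0,0]],[[0,0,0],[0,0,0]],[[0,0,0],[0,0,0]]]' --jaw -1

```text
t: 4.78
eef_pos: [515.9, -264.1, 125.6]
tcp_rot: [-3.141, 0.001, 2.945]
ft_force: [0.3, 0.2, 0.4]
opening: 0.204
```

Emit:
drive_tool --increments '[[[0,0,0],[0,0,0]],[[0,0,0],[0,0,0]],[[0,0,0],[0,0,0]],[[0,0,0],[0,0,0]]]'

```text
t: 5.12
eef_pos: [515.9, -264.3, 125.3]
tcp_rot: [-3.141, 0.001, 2.944]
ft_force: [-0.8, 0.6, 5.7]
opening: 0.129
```

Emit:
drive_tool --increments '[[[0,0.5,0],[0,0,0]],[[0,0.5,0],[0,0,0]],[[0,0.5,0],[0,0,0]],[[0,0.5,0],[0,0,0]],[[0,0.5,0],[0,0,0]]]'

```text
t: 5.53
eef_pos: [531.0, -190.3, 125.3]
tcp_rot: [-3.141, 0.002, 2.944]
ft_force: [1.8, -2.7, 3.5]
opening: 0.128
```

Emit:
drive_tool --increments '[[[0,0.3,0],[0,0,0]],[[0,0.2,0],[0,0,0]],[[0,0.2,0],[0,0,0]],[[0,0.1,0],[0,0,0]],[[0,0,0],[0,0,0]]]'

```text
t: 5.95
eef_pos: [535.7, -167.8, 125.2]
tcp_rot: [-3.14, 0.002, 2.945]
ft_force: [0.2, -7.0, 6.1]
opening: 0.124
```

Emit:
drive_tool --increments '[[[0,0.1,0],[0,0,0]],[[0,0.1,0],[0,0,0]],[[0,0,0],[0,0,0]]]'

```text
t: 6.2
eef_pos: [535.8, -167.4, 125.2]
tcp_rot: [-3.132, 0.002, 2.946]
ft_force: [-11.7, -48.2, 3.6]
opening: 0.124
```

It's at the stop: 48 N of resistance and no further travel. I'll relax, release and rise.

Emit:
drive_tool --increments '[[[0,-0.15,0],[0,0,0]],[[0,0,0],[0,0,0]]]'

```text
t: 6.37
eef_pos: [535.7, -167.7, 125.3]
tcp_rot: [-3.14, 0.002, 2.943]
ft_force: [-1.5, -13.3, 5.3]
opening: 0.126
```

Emit:
drive_tool --increments '[[[0,0,0],[0,0,0]],[[0,0,0],[0,0,0]],[[0,0,0],[0,0,0]],[[0,0,0],[0,0,0]],[[0,0,0],[0,0,0]]]' --jaw 0

```text
t: 6.78
eef_pos: [535.1, -165.0, 124.4]
tcp_rot: [3.141, -0.001, 2.945]
ft_force: [0.7, 0.0, -0.2]
opening: 0.42
```

Emit:
drive_tool --increments '[[[0,0,-0.5],[0,0,0]],[[0,0,-1],[0,0,0]],[[0,0,-1],[0,0,0]],[[0,0,-1],[0,0,0]],[[0,0,-1],[0,0,0]]]'

```text
t: 7.2
eef_pos: [535.0, -165.0, 261.0]
tcp_rot: [3.141, -0.0, 2.945]
ft_force: [-0.7, -0.3, 0.9]
opening: 0.499
```

```bash
python3 plan.py 439.2 245.3 260 1.315
```

```text
t 7.2 pos [ 535. -165.  261.] rot [ 3.141 -0.     2.945] open 0.499 F [-0.7 -0.3  0.9]
shift in current tool/30 [ 5.8  12.79  0.04]  in target tool/30 [12.42 -6.55  0.03] turn/0.08 [-0.000e+00 -1.000e-02  2.038e+01]
```

Emit:
drive_tool --increments '[[[0,0,0],[0,0,1]],[[0,0,0],[0,0,1]],[[0,0,0],[0,0,1]],[[0,0,0],[0,0,1]],[[0,0,0],[0,0,1]]]'

```text
t: 7.62
eef_pos: [535.2, -165.1, 259.5]
tcp_rot: [3.141, -0.0, 2.541]
ft_force: [-1.3, 1.4, -0.5]
opening: 0.502
```

Emit:
drive_tool --increments '[[[0,0,0],[0,0,1]],[[0,0,0],[0,0,1]],[[0,0,0],[0,0,1]],[[0,0,0],[0,0,1]],[[0,0,0],[0,0,1]]]'

```text
t: 8.03
eef_pos: [535.2, -165.1, 259.4]
tcp_rot: [-3.141, -0.001, 2.141]
ft_force: [-0.1, 0.9, -0.4]
opening: 0.499
```

Emit:
drive_tool --increments '[[[0,0,0],[0,0,1]],[[0,0,0],[0,0,1]],[[0,0,0],[0,0,1]],[[0,0,0],[0,0,1]],[[0,0,0],[0,0,1]]]'

```text
t: 8.45
eef_pos: [535.2, -165.1, 259.4]
tcp_rot: [-3.141, -0.0, 1.741]
ft_force: [0.6, -0.9, -0.5]
opening: 0.5
```

Emit:
drive_tool --increments '[[[0,0,0],[0,0,1]],[[0,0,0],[0,0,1]],[[0,0,0],[0,0,1]],[[0,0,0],[0,0,1]],[[0,0,0],[0,0,1]]]'

```text
t: 8.87
eef_pos: [535.2, -165.1, 259.4]
tcp_rot: [-3.141, -0.0, 1.341]
ft_force: [0.4, -0.2, -0.2]
opening: 0.501
```

Emit:
drive_tool --increments '[[[0.9,-0.47,0],[0,0,0.4]],[[1,-0.5,0],[0,0,0]],[[1,-0.5,0],[0,0,0]],[[1,-0.5,0],[0,0,0]],[[1,-0.5,0],[0,0,0]]]'

```text
t: 9.28
eef_pos: [499.4, -3.0, 259.6]
tcp_rot: [-3.141, -0.0, 1.313]
ft_force: [0.5, 0.5, 0.1]
opening: 0.5
```

Emit:
drive_tool --increments '[[[1,-0.6,0],[0,0,0]],[[1,-0.6,0],[0,0,0]],[[1,-0.6,0],[0,0,0]],[[1,-0.6,0],[0,0,0]],[[1,-0.6,0],[0,0,0]]]'

```text
t: 9.7
eef_pos: [450.4, 165.1, 259.7]
tcp_rot: [-3.141, -0.0, 1.313]
ft_force: [0.4, -0.5, 0.7]
opening: 0.497
```

```bash
python3 plan.py 439.2 245.3 180 1.315
```

```text
t 9.7 pos [450.4 165.1 259.7] rot [-3.141 -0.     1.313] open 0.497 F [ 0.4 -0.5  0.7]
shift in current tool/30 [ 2.49 -1.04  2.66]  in target tool/30 [ 2.49 -1.04  2.66] turn/0.08 [-0.   -0.   -0.02]
```

Emit:
drive_tool --increments '[[[0.83,-0.35,0],[0,0,0]],[[0.83,-0.35,0],[0,0,0]],[[0.83,-0.34,0.6],[0,0,0]],[[0,0,1],[0,0,0]],[[0,0,1],[0,0,0]]]'

```text
t: 10.12
eef_pos: [439.9, 245.2, 181.1]
tcp_rot: [3.14, -0.001, 1.316]
ft_force: [0.8, 0.1, -0.8]
opening: 0.499
```

Emit:
drive_tool --increments '[[[0,0,0],[0,0,0]]]'

```text
t: 10.2
eef_pos: [437.9, 243.4, 177.4]
tcp_rot: [-3.135, 0.004, 1.314]
ft_force: [0.4, -0.3, -1.6]
opening: 0.502
```

```bash
python3 - <<'E'
from h import *
for c in ["top","side"]:
    p=env.read_camera(c); save(p,c+"2.png")
E
python3 plan.py 439.2 245.3 104 1.315
```

```text
t 10.3 pos [440.2 243.6 181.7] rot [-3.140e+00  1.000e-03  1.313e+00] open 0.499 F [0.5 0.2 0.6]
shift in current tool/30 [ 0.05 -0.04  2.59]  in target tool/30 [ 0.05 -0.04  2.59] turn/0.08 [-0.02  0.01 -0.02]
```

View pics/side2.png

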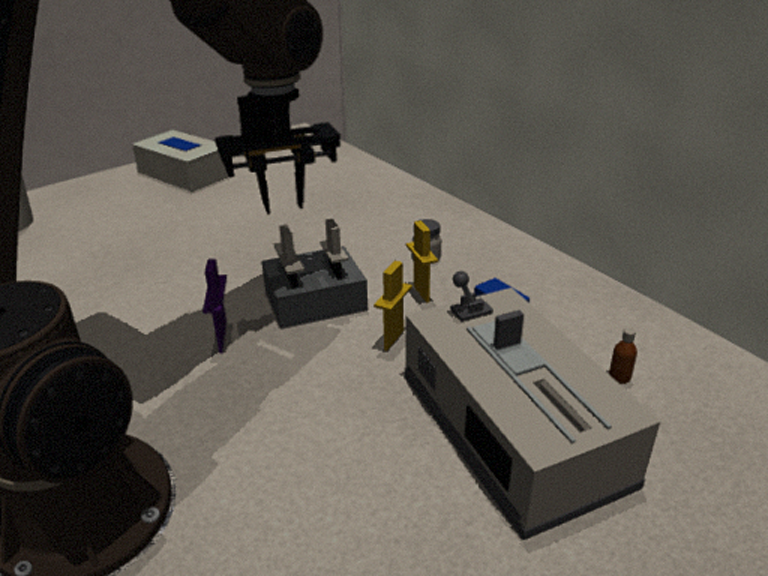

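View pics/top2.png

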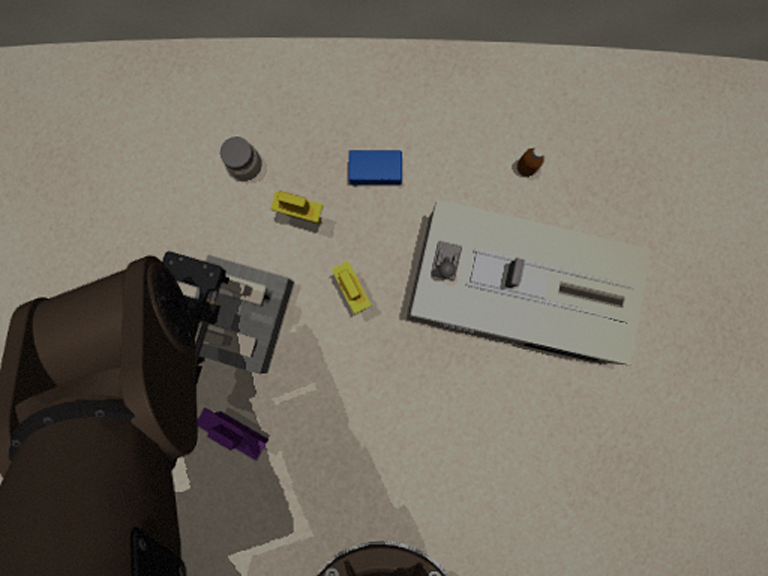

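The shutter is open, with the slot visible at (560-624, 285-302) in the top view, and the fingers are centred over the wide carrier. Next I'll descend and grip, and measure the slot more closely.

Emit:
drive_tool --increments '[[[0.03,0,0.8],[0,0,0]],[[0,0,0.8],[0,0,0]],[[0,0,0.6],[0,0,0]],[[0,0,0.35],[0,0,0]],[[0,0,0],[0,0,0]]]'

```text
t: 10.72
eef_pos: [440.9, 244.3, 105.2]
tcp_rot: [-3.141, 0.0, 1.312]
ft_force: [0.1, 1.0, 0.3]
opening: 0.5
```

Emit:
drive_tool --increments '[[[0,0,0],[0,0,0]],[[0,0,0],[0,0,0]],[[0,0,0],[0,0,0]],[[0,0,0],[0,0,0]],[[0,0,0],[0,0,0]]]' --jaw -1

```text
t: 11.13
eef_pos: [440.8, 244.6, 105.9]
tcp_rot: [3.141, -0.001, 1.313]
ft_force: [-0.4, -0.4, -0.4]
opening: 0.208
```

Emit:
drive_tool --increments '[[[0,0,0],[0,0,0]],[[0,0,0],[0,0,0]],[[0,0,0],[0,0,0]],[[0,0,0],[0,0,0]],[[0,0,0],[0,0,0]]]'

```text
t: 11.55
eef_pos: [440.7, 244.5, 105.5]
tcp_rot: [3.141, -0.0, 1.313]
ft_force: [-0.1, 0.2, 5.8]
opening: 0.146
```

Run:
```python
from h import *
im=cv2.imread('pics/top2.png'); cv2.imwrite('pics/d1.png',cv2.resize(cv2.convertScaleAbs(im[260:330,530:650],alpha=1.5),None,fx=6,fy=6,interpolation=cv2.INTER_CUBIC))
im=cv2.imread('pics/side2.png'); cv2.imwrite('pics/d2.png',cv2.resize(cv2.convertScaleAbs(im[350:450,500:620],alpha=1.5),None,fx=6,fy=6,interpolation=cv2.INTER_CUBIC))
```

```text
(no output)
```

View pics/d1.png

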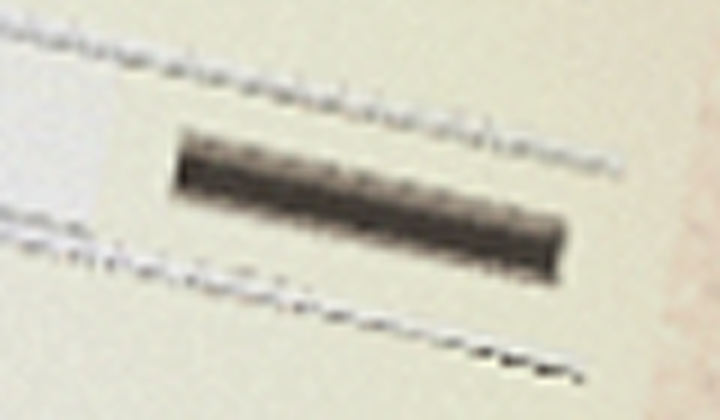

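View pics/d2.png

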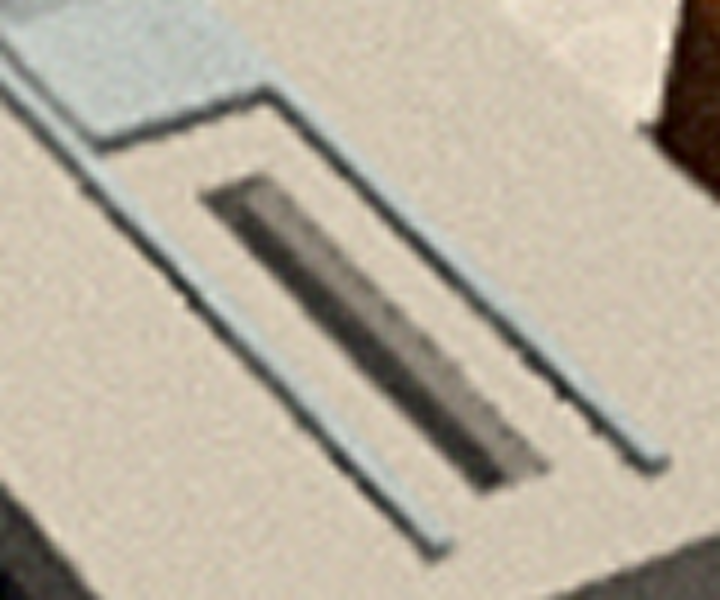

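```bash
python3 - <<'E'
from fit import *
import fit
def cl2(c,x,y):
    p,x0,y0=(t,530,260) if c=='d1' else (s,500,350)
    return p,np.array([((a+.5)/6-.5+o+.5)/1.5-.5 for a,o in((x,x0),(y,y0))])
fit.cl=cl2
a,b=8.5,48
D1=[(('d1',185,128),(a,b,110)),(('d1',567,215),(a,-b,110)),(('d1',555,283),(-a,-b,110)),(('d1',172,190),(-a,b,110))]
D2=[(('d2',200,192),(-a,b,110)),(('d2',265,172),(a,b,110)),(('d2',550,467),(a,-b,110)),(('d2',485,495),(-a,-b,110))]
fit.fit(D1+D2,[512,-284,-.2],'both');fit.fit(D1,[512,-284,-.2],'top');fit.fit(D2,[512,-284,-.2],'side')
E
python3 plan.py 440.7 244.5 290 1.313
```

```text
both [ 5.13482e+02 -2.83844e+02 -2.06000e-01]
[[-0.2, 0.0], [0.3, 0.6], [0.1, 0.7], [-0.3, 0.9], [-0.1, -0.2], [0.6, -0.6], [1.0, -0.5], [-0.0, -0.5]]
top [ 5.14708e+02 -2.83869e+02 -2.04000e-01]
[[-0.2, -0.5], [0.3, -0.0], [0.2, 0.1], [-0.3, 0.4]]
side [ 5.12082e+02 -2.84256e+02 -2.08000e-01]
[[-0.4, 0.2], [0.3, -0.2], [0.6, -0.0], [-0.5, -0.0]]
t 11.55 pos [440.7 244.5 105.5] rot [ 3.141 -0.     1.313] open 0.146 F [-0.1  0.2  5.8]
shift in current tool/30 [ 0.    0.   -6.15]  in target tool/30 [-0.    0.   -6.15] turn/0.08 [ 0.01 -0.   -0.  ]
```

Emit:
drive_tool --increments '[[[0,0,-0.3],[0,0,0]],[[0,0,-0.5],[0,0,0]],[[0,0,-0.6],[0,0,0]],[[0,0,-0.6],[0,0,0]],[[0,0,-0.6],[0,0,0]]]'

```text
t: 11.97
eef_pos: [440.3, 244.4, 184.3]
tcp_rot: [-3.141, 0.0, 1.313]
ft_force: [0.2, 0.1, -0.9]
opening: 0.146
```

Emit:
drive_tool --increments '[[[0,0,-0.7],[0,0,0]],[[0,0,-0.8],[0,0,0]],[[0,0,-0.8],[0,0,0]],[[0,0,-0.8],[0,0,0]],[[0,0,-0.5],[0,0,0]]]'

```text
t: 12.38
eef_pos: [440.6, 244.5, 294.0]
tcp_rot: [3.14, -0.001, 1.313]
ft_force: [0.3, -0.1, -2.4]
opening: 0.144
```

```bash
python3 - <<'E'
from h import *
for c in ["side"]:
    p=env.read_camera(c); save(p,c+"3.png")
E
python3 plan.py 513.2 -283.8 290 1.369
```

```text
t 12.43 pos [441.3 244.8 295.9] rot [ 3.137e+00 -3.000e-03  1.313e+00] open 0.145 F [ 0.5 -0.3  1.7]
shift in current tool/30 [-16.43   6.81   0.17]  in target tool/30 [-16.78   5.88   0.2 ] turn/0.08 [ 0.06 -0.04 -0.7 ]
```

View pics/side3.png

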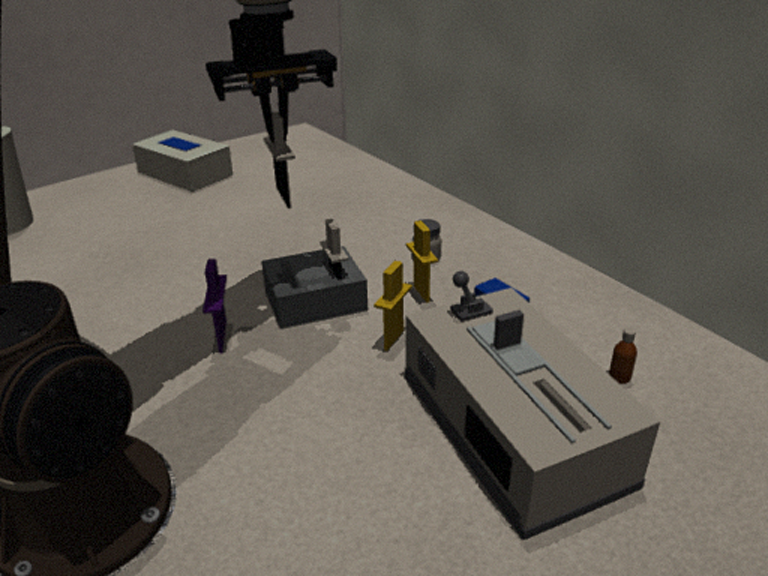

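The carrier is out and hanging straight at (280,170). The narrow one is still in the rack. Next, over to the slot.

Emit:
drive_tool --increments '[[[0,0,0],[0,0,-0.7]],[[-0.5,0.15,0],[0,0,0]],[[-0.9,0.3,0],[0,0,0]],[[-1,0.35,0],[0,0,0]],[[-1,0.35,0],[0,0,0]]]'

```text
t: 12.85
eef_pos: [453.4, 136.7, 290.7]
tcp_rot: [-3.141, 0.0, 1.37]
ft_force: [0.6, 0.1, -0.6]
opening: 0.145
```

Emit:
drive_tool --increments '[[[-1,0.35,0],[0,0,0]],[[-1,0.35,0],[0,0,0]],[[-1,0.35,0],[0,0,0]],[[-1,0.35,0],[0,0,0]],[[-1,0.35,0],[0,0,0]]]'

```text
t: 13.27
eef_pos: [474.8, -21.3, 290.8]
tcp_rot: [-3.141, -0.0, 1.369]
ft_force: [0.0, 0.8, -0.8]
opening: 0.144
```

Emit:
drive_tool --increments '[[[-1,0.35,0],[0,0,0]],[[-1,0.35,0],[0,0,0]],[[-1,0.35,0],[0,0,0]],[[-1,0.35,0],[0,0,0]],[[-1,0.35,0],[0,0,0]]]'

```text
t: 13.68
eef_pos: [496.1, -178.8, 290.7]
tcp_rot: [-3.141, -0.0, 1.369]
ft_force: [0.9, 1.1, -1.2]
opening: 0.15
```

```bash
python3 plan.py 513.2 -283.8 240 1.369
```

```text
t 13.68 pos [ 496.1 -178.8  290.7] rot [-3.141 -0.     1.369] open 0.15 F [ 0.9  1.1 -1.2]
shift in current tool/30 [-3.31  1.26  1.69]  in target tool/30 [-3.31  1.26  1.69] turn/0.08 [-0.01 -0.   -0.  ]
```

Emit:
drive_tool --increments '[[[-1,0.38,0],[0,0,0]],[[-1,0.38,0],[0,0,0]],[[-0.8,0.3,0],[0,0,0]],[[-0.5,0.2,0.4],[0,0,0]],[[0,0,0.6],[0,0,0]]]'

```text
t: 14.1
eef_pos: [514.1, -284.7, 260.5]
tcp_rot: [3.14, 0.001, 1.367]
ft_force: [-0.3, 0.0, -2.0]
opening: 0.147
```

Emit:
drive_tool --increments '[[[0,0,0.6],[0,0,0]],[[0,0,0.3],[0,0,0]],[[0,0,0],[0,0,0]],[[0,0,0],[0,0,0]]]'

```text
t: 14.43
eef_pos: [513.7, -281.4, 233.8]
tcp_rot: [-3.141, -0.001, 1.369]
ft_force: [-0.1, 0.1, -0.7]
opening: 0.147
```

```bash
python3 - <<'E'
from h import *
for c in ["top","side"]:
    p=env.read_camera(c); save(p,c+"4.png")
    print(c,[(np.round(d["point"],1).tolist(),round(d["score"],2)) for d in env.tip_of("wide_grip",p)])
im=cv2.imread('pics/side4.png'); cv2.imwrite('pics/d4.png',cv2.resize(cv2.convertScaleAbs(im[260:450,470:650],alpha=1.5),None,fx=4,fy=3.15*4/3.15*0.75,interpolation=cv2.INTER_CUBIC) if 0 else cv2.resize(cv2.convertScaleAbs(im[260:450,470:650],alpha=1.5),None,fx=3.1,fy=3.1,interpolation=cv2.INTER_CUBIC))
E
python3 plan.py 513.2 -283.8 126 1.369
```

```text
top [([515.9, -281.8, 243.6], 0.98), ([304.6, 226.7, 111.9], 0.68)]
side [([300.8, 225.3, 110.3], 0.87), ([513.4, -281.1, 248.2], 0.77)]
t 14.63 pos [ 514.  -281.8  235.1] rot [3.140e+00 1.000e-03 1.369e+00] open 0.146 F [ 0.3 -0.1 -1.1]
shift in current tool/30 [-0.07 -0.02  3.64]  in target tool/30 [-0.07 -0.01  3.64] turn/0.08 [0.02 0.01 0.  ]
```

View pics/d4.png

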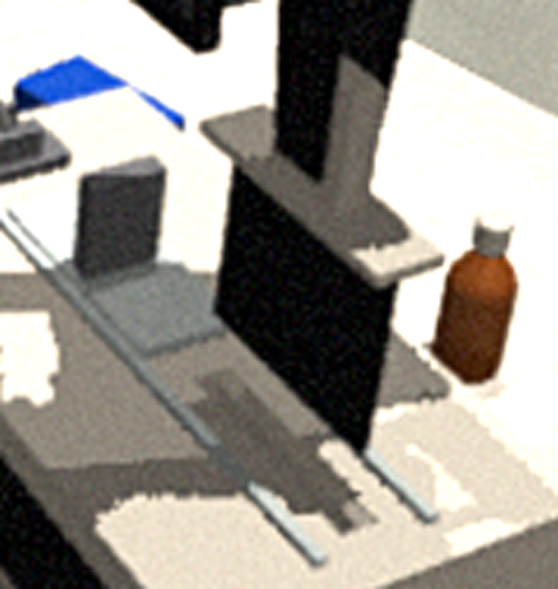

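View pics/top4.png

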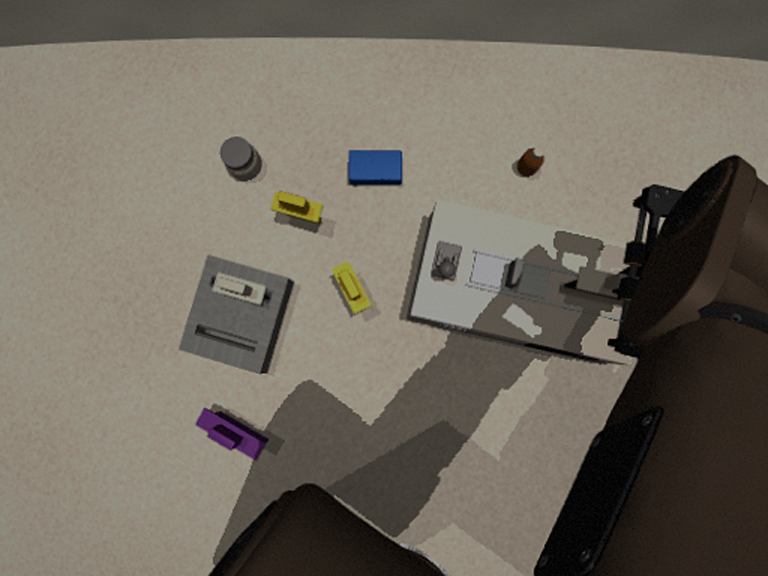

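Run:
```python
from fit import *
import fit
def cl3(c,x,y): return s,np.array([((x+.5)/3.1+470)/1.5-.5,((y+.5)/3.1+260)/1.5-.5])
fit.cl=cl3
z=235.1-95.5
# front face foot corners, flange top corners
fit.fit([(('d',217,312),(-2.5,45,z)),(('d',365,449),(-2.5,-45,z)),(('d',200,127),(-14,52,z+85)),(('d',388,280),(-14,-52,z+85)),(('d',442,260),(14,-52,z+85)),(('d',265,106),(14,52,z+85))],[513,-284,-.2],'held')
```

```text
held [ 5.12701e+02 -2.82537e+02 -1.81000e-01]
[[-0.4, 0.8], [-0.5, 1.7], [0.3, -0.8], [-0.4, -0.2], [2.4, -0.9], [-0.0, -0.2]]
```

Emit:
drive_tool --increments '[[[-0.06,0,0.3],[0,0,0]],[[0,0,0.4],[0,0,0]],[[0,0,0.3],[0,0,0]],[[0,0,0.2],[0,0,0]],[[0,0,0],[0,0,0]]]'

```text
t: 15.05
eef_pos: [512.9, -283.4, 196.7]
tcp_rot: [-3.14, -0.001, 1.369]
ft_force: [0.6, 0.0, -1.0]
opening: 0.144
```

Emit:
drive_tool --increments '[[[0,0,0.2],[0,0,0]],[[0,0,0.2],[0,0,0]],[[0,0,0.2],[0,0,0]]]'

```text
t: 15.3
eef_pos: [513.5, -283.7, 179.8]
tcp_rot: [3.141, 0.0, 1.369]
ft_force: [-0.1, 0.9, -1.2]
opening: 0.146
```

Emit:
drive_tool --increments '[[[0,0,0.25],[0,0,0]],[[0,0,0.25],[0,0,0]],[[0,0,0.25],[0,0,0]],[[0,0,0.25],[0,0,0]],[[0,0,0.2],[0,0,0]]]'

```text
t: 15.72
eef_pos: [513.2, -283.6, 143.1]
tcp_rot: [-3.141, -0.0, 1.369]
ft_force: [-0.3, -0.5, -1.2]
opening: 0.144
```

Emit:
drive_tool --increments '[[[0,0,0.2],[0,0,0]],[[0,0,0.15],[0,0,0]],[[0,0,0.1],[0,0,0]],[[0,0,0],[0,0,0]]]'

```text
t: 16.05
eef_pos: [513.2, -283.5, 130.0]
tcp_rot: [-3.141, -0.0, 1.369]
ft_force: [-0.0, -0.1, -1.3]
opening: 0.147
```

Emit:
drive_tool --increments '[[[0,0,0.07],[0,0,0]],[[0,0,0.07],[0,0,0]],[[0,0,0],[0,0,0]],[[0,0,0],[0,0,0]]]'

```text
t: 16.38
eef_pos: [513.4, -283.7, 126.5]
tcp_rot: [3.141, -0.0, 1.369]
ft_force: [0.1, -0.5, -1.6]
opening: 0.145
```

Emit:
drive_tool --increments '[[[0,0,0.04],[0,0,0]],[[0,0,0],[0,0,0]],[[0,0,0],[0,0,0]]]'

```text
t: 16.63
eef_pos: [513.5, -283.8, 125.6]
tcp_rot: [3.141, 0.0, 1.369]
ft_force: [-0.6, -0.9, 3.0]
opening: 0.147
```

Contact has begun, with force z going from -1.6 to +3. I'll press slightly and check before letting go.

Emit:
drive_tool --increments '[[[0,0,0.03],[0,0,0]],[[0,0,0],[0,0,0]],[[0,0,0],[0,0,0]],[[0,0,0],[0,0,0]]]'

```text
t: 16.97
eef_pos: [513.5, -283.8, 125.5]
tcp_rot: [3.14, 0.0, 1.369]
ft_force: [-3.2, 1.7, 13.5]
opening: 0.145
```

Run:
```python
from h import *
p=env.read_camera("side"); save(p,"side5.png")
im=cv2.imread('pics/side5.png'); cv2.imwrite('pics/d5.png',cv2.resize(cv2.convertScaleAbs(im[260:450,470:650],alpha=1.5),None,fx=3.1,fy=3.1,interpolation=cv2.INTER_CUBIC))
```

```text
(no output)
```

View pics/d5.png

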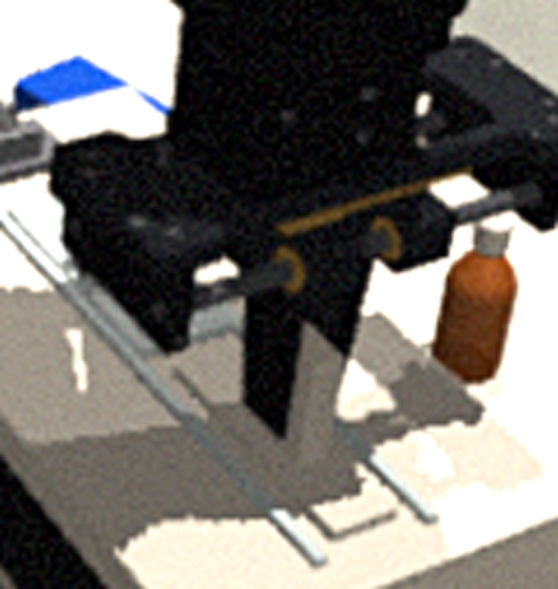

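The flange lies flat on the deck at (350,515). Releasing.

Emit:
drive_tool --increments '[[[0,0,-0.03],[0,0,0]],[[0,0,0],[0,0,0]],[[0,0,0],[0,0,0]],[[0,0,0],[0,0,0]],[[0,0,0],[0,0,0]]]' --jaw -0.2

```text
t: 17.43
eef_pos: [513.3, -283.6, 125.0]
tcp_rot: [-3.141, -0.0, 1.369]
ft_force: [-0.2, -0.4, -0.0]
opening: 0.391
```

Emit:
drive_tool --increments '[[[0,0,-0.3],[0,0,0]],[[0,0,-0.6],[0,0,0]],[[0,0,-1],[0,0,0]],[[0,0,-1],[0,0,0]],[[0,0,-1],[0,0,0]]]'

```text
t: 17.85
eef_pos: [513.2, -283.5, 244.1]
tcp_rot: [-3.142, -0.0, 1.369]
ft_force: [-1.0, -0.6, -0.3]
opening: 0.396
```

```bash
python3 - <<'E'
from h import *
p=env.read_camera("side"); save(p,"side6.png")
W=lambda L:[528.95+np.cos(-.2)*L[0]-np.sin(-.2)*L[1],-200.3+np.sin(-.2)*L[0]+np.cos(-.2)*L[1]]
print(W((-60,128)),W((22,128)),[(np.round(d["point"],1).tolist(),round(d["score"],2)) for d in env.tip_of("wide_grip",p)],[(np.round(d["point"],1).tolist(),round(d["score"],2)) for d in env.tip_of("lever_tip",p)])
E
python3 plan.py 495.6 -62.9 240 1.369
```

```text
[np.float64(495.5756796712934), np.float64(-62.93131818861741)] [np.float64(575.9411390542753), np.float64(-79.22220331381243)] [([301.6, 224.2, 113.1], 0.67)] [([537.1, -69.6, 170.7], 0.63), ([475.7, 237.6, -2.2], 0.29)]
t 18.0 pos [ 513.9 -284.   244.9] rot [3.137e+00 2.000e-03 1.369e+00] open 0.404 F [-0.1  1.3 -0.9]
shift in current tool/30 [ 7.1  -2.08  0.14]  in target tool/30 [ 7.1  -2.08  0.16] turn/0.08 [ 0.05  0.02 -0.  ]
```

View pics/side6.png

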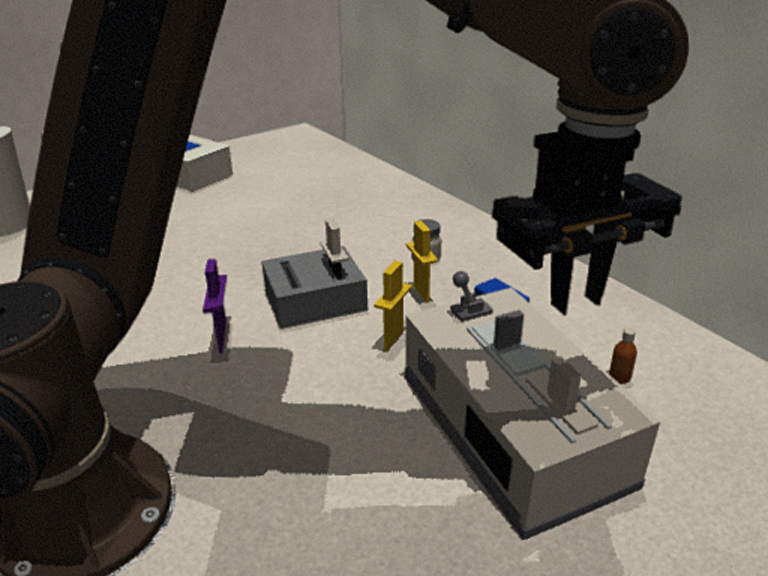

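The carrier stands in the slot at (565,390), and the lever at (460,290) still leans to the front. Next I'll shut the fingers and go to the front of the lever.

Emit:
drive_tool --increments '[[[0.6,-0.2,0],[0,0,0]],[[1,-0.3,0],[0,0,0]],[[1,-0.3,0],[0,0,0]],[[1,-0.3,0],[0,0,0]],[[1,-0.3,0],[0,0,0]]]' --jaw -1

```text
t: 18.42
eef_pos: [499.0, -138.6, 241.3]
tcp_rot: [-3.14, -0.0, 1.368]
ft_force: [0.4, 0.1, 0.1]
opening: 0.105
```

Emit:
drive_tool --increments '[[[1,-0.3,0],[0,0,0]],[[1,-0.3,0],[0,0,0]],[[0.5,-0.1,0],[0,0,0]],[[0,0,0],[0,0,0]],[[0,0,0],[0,0,0]]]'

```text
t: 18.83
eef_pos: [494.2, -61.9, 241.8]
tcp_rot: [-3.141, 0.0, 1.371]
ft_force: [-0.0, -0.9, -0.4]
opening: 0.01
```

```bash
python3 plan.py 495.6 -62.9 152 1.369
```

```text
t 18.83 pos [494.2 -61.9 241.8] rot [-3.141  0.     1.371] open 0.01 F [-0.  -0.9 -0.4]
shift in current tool/30 [-0.02  0.06  2.99]  in target tool/30 [-0.02  0.05  2.99] turn/0.08 [-0.01  0.    0.02]
```

Emit:
drive_tool --increments '[[[0,0,0.9],[0,0,0]],[[0,0,0.9],[0,0,0]],[[0,0,0.8],[0,0,0]],[[0,0,0.4],[0,0,0]],[[0,0,0],[0,0,0]]]'

```text
t: 19.25
eef_pos: [493.2, -63.3, 149.5]
tcp_rot: [-3.137, -0.0, 1.367]
ft_force: [-0.7, -0.7, -0.9]
opening: 0.007
```

Emit:
drive_tool --increments '[[[0,0.3,0],[0,0,0]],[[0,0.3,0],[0,0,0]],[[0,0.3,0],[0,0,0]],[[0,0.3,0],[0,0,0]],[[0,0.3,0],[0,0,0]]]'

```text
t: 19.67
eef_pos: [539.6, -71.7, 152.9]
tcp_rot: [3.141, 0.0, 1.369]
ft_force: [-2.5, 1.0, 2.0]
opening: 0.003
```

Emit:
drive_tool --increments '[[[0,0.15,0],[0,0,0]],[[0,0.15,0],[0,0,0]],[[0,0,0],[0,0,0]]]'

```text
t: 19.92
eef_pos: [548.2, -73.3, 152.2]
tcp_rot: [3.141, -0.0, 1.369]
ft_force: [0.3, -0.5, -0.5]
opening: 0.004
```

Emit:
drive_tool --increments '[[[0,0.1,0],[0,0,0]],[[0,0.1,0],[0,0,0]],[[0,0.1,0],[0,0,0]],[[0,0,0],[0,0,0]]]'

```text
t: 20.25
eef_pos: [556.5, -75.1, 152.2]
tcp_rot: [3.141, -0.0, 1.369]
ft_force: [0.4, -0.3, 0.0]
opening: 0.0
```

Emit:
drive_tool --increments '[[[0,0.1,0],[0,0,0]],[[0,0,0],[0,0,0]]]'

```text
t: 20.42
eef_pos: [559.2, -75.6, 152.1]
tcp_rot: [-3.141, -0.0, 1.369]
ft_force: [-1.1, 0.1, 0.0]
opening: 0.007
```

Run:
```python
from h import *
p=env.read_camera("side")
im=p["pixels"][160:240,250:370]; cv2.imwrite('pics/d7.png',cv2.resize(cv2.convertScaleAbs(im,alpha=1.6),None,fx=6,fy=6,interpolation=cv2.INTER_CUBIC))
```

```text
(no output)
```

View pics/d7.png

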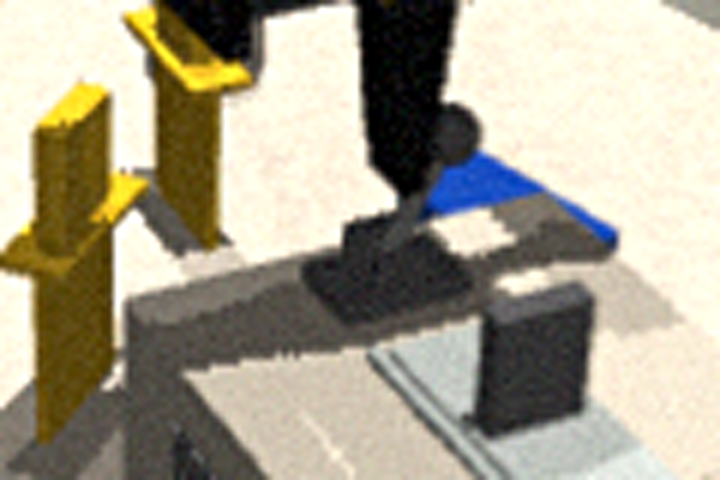

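The lever at (455,135) in the crop now leans to the back. I'll push on until it stops.

Emit:
drive_tool --increments '[[[0,0.1,0],[0,0,0]],[[0,0.05,0],[0,0,0]],[[0,0,0],[0,0,0]]]'

```text
t: 20.72
eef_pos: [559.7, -75.7, 151.9]
tcp_rot: [-3.132, -0.0, 1.369]
ft_force: [-20.9, 2.5, 11.2]
opening: 0.001
```

Emit:
drive_tool --increments '[[[0,0.05,0],[0,0,0]],[[0,0.05,0],[0,0,0]],[[0,0,0],[0,0,0]]]'

```text
t: 20.97
eef_pos: [560.0, -75.7, 151.8]
tcp_rot: [-3.126, -0.0, 1.369]
ft_force: [-34.4, 3.9, 19.8]
opening: 0.004
```

It's at the stop. Backing off, rising and checking.

Emit:
drive_tool --increments '[[[0,-0.5,0],[0,0,0]],[[0,-0.7,0],[0,0,0]],[[0,-0.7,0],[0,0,0]],[[0,0,-0.8],[0,0,0]],[[0,0,-1],[0,0,0]]]'

```text
t: 21.38
eef_pos: [509.2, -65.4, 205.7]
tcp_rot: [-3.138, -0.0, 1.369]
ft_force: [0.4, 0.4, 0.2]
opening: 0.007
```

Emit:
drive_tool --increments '[[[0,-0.7,-1],[0,0,0]],[[0.7,-0.7,-1],[0,0,0]],[[0.9,0,0],[0,0,0]],[[0.9,0,0],[0,0,0]],[[0.5,0,0],[0,0,0]]]'

```text
t: 21.8
eef_pos: [488.1, 32.4, 267.0]
tcp_rot: [3.139, -0.001, 1.369]
ft_force: [0.7, -0.3, -0.5]
opening: 0.001
```

Run:
```python
from h import *
import pickle
for c in ["top","side"]:
    p=env.read_camera(c); save(p,c+"8.png"); pickle.dump(p,open(c+"8.pkl","wb"))
    for n in ["lever_tip","wide_grip","narrow_grip","shutter_grip","dropper_mid","jar_mid","slidebox_mid"]: print(c,n,[(np.round(d["point"],1).tolist(),round(d["score"],2)) for d in env.tip_of(n,p)])
```

```text
top lever_tip [([574.6, -84.9, 165.1], 0.52)]
top wide_grip [([515.9, -283.3, 141.4], 0.97)]
top narrow_grip [([506.7, 222.2, 117.9], 0.49), ([636.1, 142.0, 108.2], 0.37)]
top shutter_grip [([534.2, -163.6, 138.2], 0.91)]
top dropper_mid []
top jar_mid [([721.3, 240.4, 31.9], 0.89)]
top slidebox_mid [([714.5, 29.5, 12.2], 0.74)]
side lever_tip [([577.5, -78.6, 166.9], 0.61)]
side wide_grip [([513.9, -286.8, 137.7], 0.76), ([302.8, 225.8, 109.4], 0.63)]
side narrow_grip [([643.8, 144.4, 110.7], 0.95), ([519.9, 57.8, 109.1], 0.79), ([509.7, 221.0, 118.1], 0.66)]
side shutter_grip [([534.5, -165.5, 146.7], 0.64), ([736.3, -221.5, 41.3], 0.49), ([527.1, -198.5, 0.4], 0.36)]
side dropper_mid [([734.3, -217.6, 42.2], 0.61)]
side jar_mid [([726.1, 243.7, 37.3], 0.72)]
side slidebox_mid [([716.7, 26.2, 17.4], 0.53)]
```

View pics/side8.png

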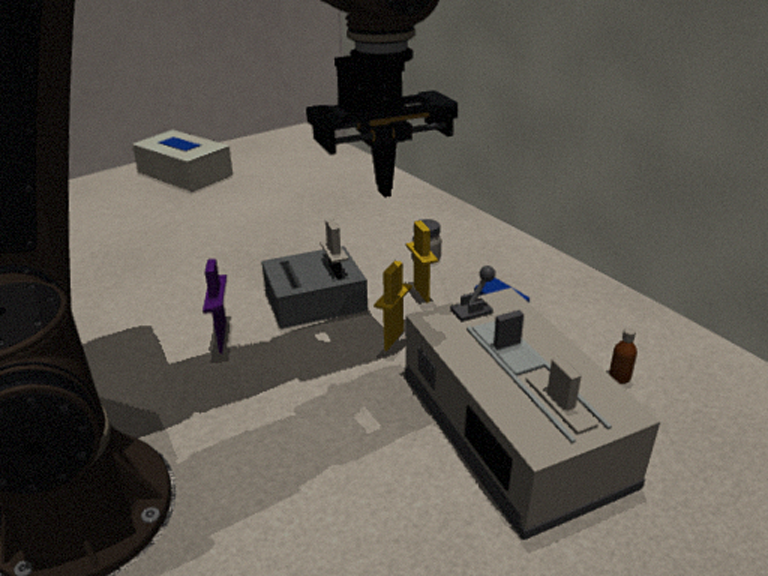

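View pics/top8.png

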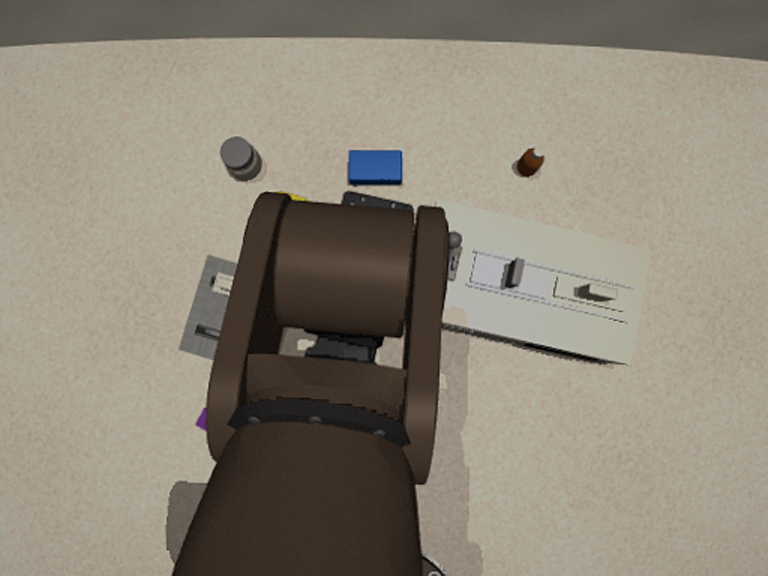

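The side view shows the carrier flush in the slot at (565,395) and the lever leaning back at (487,272). The shutter is open, the narrow carrier is still in the rack, and the gripper is clear of everything. Measured values agree: lever ball at about (576,-81), against (576,-79) expected when locked; grip block at z of about 139.

```bash
python3 -c "
from h import *
print(env.job_done()); s=env.state(); print(s['t'],s['ft_force'])"
```

```text
the job is handed in; nothing more can be done
None
the job is handed in; nothing more can be done
```

I carried out every step and handed the job in at about 22.5 s of the 69 s allowed; the hand-in reports no verdict.

- **Shutter:** I gripped the fin and slid it about 100 mm, until it stopped against 48 N. The last pictures put the fin within about 2 mm of its expected fully open position.
- **Wide carrier:** I held it until its flange met the deck, with about 13 N of upward force before I let go. Afterwards its grip block was at a height of about 139 mm (139 expected when home), within about 3 mm of the slot's centre.
- **Lever:** I pushed it back to its stop, about 35 N along the push (40 N in total). The ball is at about (576, -81), and (576, -79) is expected when locked.
- **Everything else:** The narrow carrier is still in its rack slot. The bottle, jar and slide box read within about 6 mm of where they started, roughly the accuracy of the measurement.
- **Checks that disagreed or failed:** The top camera missed the bottle in the last check, though it shows in the picture and the side camera placed it. The networks also reported the look-alikes a few times, and I ignored those after checking them against the pictures.

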